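# Turn the glue warmer up one click

### The arm

A 7-joint arm with a two-finger parallel gripper is mounted at the origin on the work surface. World frame = base frame: x ahead of the robot, y to its left, z up, the work surface at z = 0. Lengths are in mm, angles in rad, forces in N, time in s.
With the tool pointing down it reaches from about 425 to 875 mm from the base axis. Payload 4.7 kg.
Tool frame: the origin (TCP) lies between the finger pads; the fingertips stand manip.tips_ahead ahead of it and the grasp point (between the pads) lies 5 mm behind it (manip.tips_ahead is the distance from the TCP to the fingertips, in mm); x points along the fingers, z is the direction in which the jaws open and shut, and the axes are right-handed (so a half turn about x gives the same grasp; the last joint's range is limited). The gripper opens to 85 mm and grips with 20 to 120 N. Pads are 22 mm wide; open, the fingers measure 114 mm over their backs; the gripper's body (76 mm by 85 mm) begins 54 mm behind the grasp point. The pads swing forward as they close: fully open they stand 13 mm farther back than shut.
Start: joints at [1.13, 0.321, -0.07, 1.45, 0.023, 1.371, -0.057], TCP at [285.518, -583.958, 210.049] pointing down, gripper open.
Joint ranges: [-2.86, 2.86], [-0.3, 2.09], [-1.38, 1.24], [0.06, 2.45], [-1.56, 4.7], [0.09, 2.05], [-2.69, 2.69]. Speed limits (rad/s): [2.57, 2.57, 3.14, 3.14, 3.14, 3.14, 3.14].

### API

Orientations are given as [roll, pitch, yaw] about the fixed x, y, z axes, in that order (R = Rz(yaw) Ry(pitch) Rx(roll)).
In Python, from cell import manip gives the robot as it stands. The module is installed in compiled form; this text tells all that it offers.
- The arm moves only by the tool apply_moves, never from a script. Its argument "commands" is text: rows parted by semicolons, each of 6 numbers parted by spaces: the shift along the tool's x, y, z in m, then the turn, a rotation vector about the tool's x, y, z in degrees. A call has 1 to 12 rows; each row shifts and turns the commanded pose from where the row before left it, along the tool's axes as they then stand; what a row does not reach is not made up. A row lasts 1/8 s, in which the tool goes at most 62.5 mm and 10.7 degrees, less where a joint would pass 70% of its speed; a pose out of reach is approached as far as the arm can. A call is refused whole if a number of a shift passes 0.0625 or a number of a turn 10.7, either way. A call with a gripper value outside its range is refused whole. "grip" is the closure in counts, from 0 (fully open) to 255 (shut), set as the call begins (left out, the last holds). The fingers move at their own pace and stop on an object; "squeeze" is the grip in N (left out, the last holds). Time passes only in rows, so rows that do not move let the fingers close. It gives the time, the measured TCP pose, the force and the opening at its end, in the units of the state.
- manip.get_state(): the state, without advancing time (a new reading comes with each control period).
- manip.read_camera(name): name is "side" or "top" or "wrist"; returns (picture, depth): 400x640x3 uint8, red, green, blue; 400x640 float32, mm along the optical axis (not along the pixel's ray), 0 where there is no reading.
- manip.get_calibration(name): a dict with "camera_matrix" (3x3 intrinsics, pixels), "dist" ([k1, k2, p1, p2, k3] as OpenCV has them; the pictures are not rectified), "R" (3x3) and "t" (3): a world point X has camera coordinates R X + t. Camera axes: x right, y down, z forward; pixel columns grow to the right and rows downward; lengths in mm; the calibration is good to about 2 mm. A picture is of the moment at which its call begins: read the wrist's pose just before it. get_calibration takes no time and is no camera call; for the wrist camera it gives the pose at the moment of the call.
- manip.hand_in(): hands the job in, once; it reports no verdict.
The state is a dict: "t": time; "joints": joint angles; "joint_vel": joint speeds; "joint_efforts": joint torques, N m; "eef_pos": TCP position; "eef_rot": TCP orientation; "ft_force": force on the tool from outside, world axes, zero at the start; "wrist_torque": the same for the moment, N m; "width": finger opening in mm.
Only numpy, scipy, OpenCV 4.12 (cv2) and the standard library are available. Lean on these libraries where they do the work, as an engineer would, in place of code of your own. Each camera call takes 0.05 s, during which the arm holds its last target. There are 200 camera calls.

### The job

On the double glue warmer, the plate under the lidded steel glue pot needs a little more heat: find the knurled knob directly in front of that pot and, with the fingertips rubbing lightly against it, turn it clockwise by one click, so that it rests in the next detent. Do not pinch the knob between the fingers; leave the other knob at its setting and do not move the pot, the jar or the things beside the warmer.

Things in the scene. Friction and masses are not known exactly. Their poses are not given: they have to be found in the camera images.
- warmer: double glue warmer, fixed: white case, flat steel deck 238 (x) x 308 (y) mm, 66 mm above the table; origin on the table under its middle, x points away from the knob side (which faces the robot), y to the left. Two dark plates, 110 mm across, tops 74 mm above the table, at x 42, y +-75 mm; a knob before each, axis at x -80, y +-75 mm; four flat marks round each knob's far side
- knob_left (a joint): left (warmer +y) knurled knob: black cylinder, upright axis, 52 mm diameter, side 68 to 92 mm above the table. Value in rad, growing CLOCKWISE seen from above; detents at 0 (off), 0.7, 1.4, 2.1, stops 0.1 beyond. Leaving one takes 0.06 N m (2.5 N along the rim; friction there is about 0.6, so push inward 6 to 10 N); let go over 0.45 past it, the knob springs to the next. Starts at rest at 0.7 or 1.4
- knob_right (a joint): right (warmer -y) knurled knob: black cylinder, upright axis, 52 mm diameter, side 68 to 92 mm above the table. Value in rad, growing CLOCKWISE seen from above; detents at 0 (off), 0.7, 1.4, 2.1, stops 0.1 beyond. Leaving one takes 0.06 N m (2.5 N along the rim; friction there is about 0.6, so push inward 6 to 10 N); let go over 0.45 past it, the knob springs to the next. Starts at rest at 0.7 or 1.4
- knob_left_axis (a point): point on the left knob's axis at the height of its top face (92 mm above the table); axes parallel to the warmer's, does not turn with the knob
- knob_right_axis (a point): the same point on the right knob
- knob_left_pointer (a point): outer end of the dark pointer line on the left knob's light metal top (22 mm from its axis); a white tick continues the line down the rim. It turns with the knob; at joint value v it stands 1.05 - v rad anticlockwise (seen from above) of the warmer's +x axis
- knob_right_pointer (a point): the same on the right knob
- pot: glue pot standing loose on one of the plates: steel, 78 mm diameter, 55 mm high, flat metal lid (82 mm) with a small black knob, top 77 mm above its base, one straight black handle reaching 110 mm from the axis along the pot's x axis, away from the knobs within 60 degrees; origin at the centre of its underside; 0.3 to 0.6 kg
- jar: brown glass wax jar with brass screw cap standing loose on the other plate, 64 mm diameter, 78 mm high; origin at the centre of its underside
- varnish: clear glass bottle with black cap, 48 mm diameter, 110 mm high, loose on the table left of the warmer; origin at the centre of its underside
- cup: small white porcelain cup without handle, 60 mm diameter, 50 mm high, loose on the table right of the warmer; origin at the centre of its underside
- brush: paint brush 200 mm long lying on the table right of the warmer, along its own x axis; origin underneath the middle
Not all that is in view belongs to the job. Several things have the shape of the pot; the one meant has the colours described above.

How it is judged:
By the outcome, as a careful person would: the job done as asked, in the order asked, and still so for the second after the job is handed in, with the robot touching nothing.
It also fails if it takes over 42 s, if anything falls off the work surface, if the arm or the gripper's body presses on something with over 40 N, if the wrist force passes 120 N, or if a joint passes its speed limit or range.

## Working session

There is one attempt and no reset: what is moved stays moved. The work goes in short steps, Python scripts to look and compute and a tool call to move; the robot and the scene stay as the last step left them, time stands still between calls to the robot, and variables do not carry over. Pictures are saved under pics/ and viewed, about 8 in all and at most 12, crops included, and the job is handed in when it is done.

Besides the shell and the picture viewer there is one more tool, called after "Call:" as name(argument=value, ...) on one line, values as JSON. apply_moves: Moves the arm, as the interface text tells. Its arguments: {"type":"object","properties":{"commands":{"type":"string"},"grip":{"type":"number"},"squeeze":{"type":"number"}},"required":["commands"]}

```bash
mkdir -p pics; cat > h.py <<'E'
from cell import manip
import numpy as np, cv2
def snap(n,f):
    c=manip.get_calibration(n); im,d=manip.read_camera(n)
    cv2.imwrite(f'pics/{f}.png',im[:,:,::-1]); np.savez(f'pics/{f}.npz',im=im,d=d,**{k:np.array(v) for k,v in c.items()})
def load(f): return np.load(f'pics/{f}.npz')
def ray(c,uv):
    p=cv2.undistortPoints(np.array(uv,float).reshape(-1,1,2),c['camera_matrix'],c['dist']).reshape(-1,2)
    v=np.c_[p,np.ones(len(p))]@c['R']; o=-c['R'].T@c['t'].reshape(3); return o,v
def onz(c,uv,z):
    o,v=ray(c,uv); return o+v*((z-o[2])/v[:,2])[:,None]
def proj(c,X):
    return cv2.projectPoints(np.array(X,float).reshape(-1,1,3),cv2.Rodrigues(c['R'])[0],c['t'].reshape(3).astype(float),c['camera_matrix'],c['dist'])[0].reshape(-1,2)
def dep(c,uv):
    o,v=ray(c,uv); d=np.array([c['d'][int(round(b)),int(round(a))] for a,b in uv]); return o+v*d[:,None]
E
python3 - <<'E'
from h import *
snap('top','t1');snap('side','s1')
cv2.imwrite('pics/both.png',cv2.resize(np.vstack([load('t1')['im'],load('s1')['im']])[:,:,::-1],(480*1,600)))
s=manip.get_state();print(s['t'],s['eef_pos'],s['eef_rot'],s['ft_force'],s['width'],manip.tips_ahead)
for n in('top','side'):
  c=manip.get_calibration(n);print(n,-np.array(c['R']).T@np.array(c['t']).ravel(),np.array(c['R'])[2])
E
```

```text
0.1 [ 285.26976561 -583.46688776  209.05125238] [-3.09278545  1.56907894  2.07446847] [ 0.22124034  0.61430264 -0.070547  ] 85.37230295788417 14.0
top [ 422.05918071  -73.92846889 1241.54584336] [ 0.1541051   0.01421176 -0.98795225]
side [ 49.40690225 645.99013338 826.48775255] [ 0.49326077 -0.60845633 -0.6216709 ]
```

View pics/t1.png

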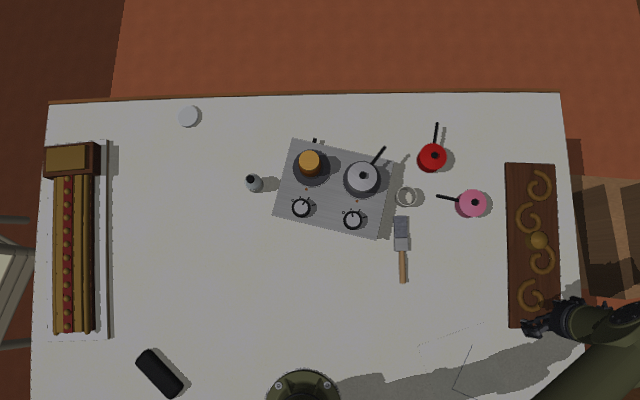

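View pics/s1.png

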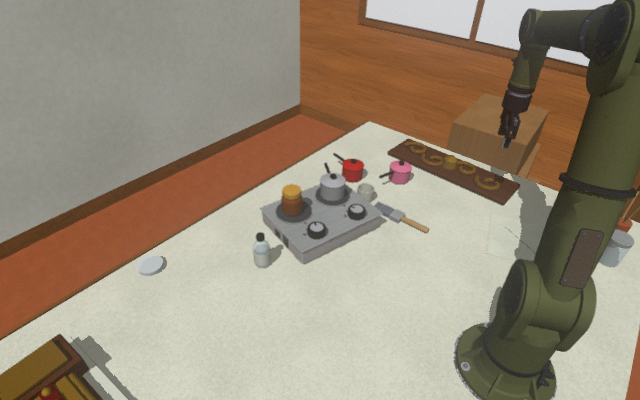

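The top view shows a steel lidded pot at (363,177) on the right plate. The other pot shapes are red at (432,157) and pink at (472,204), both on the table, so the steel one fits the description. The knob in front of it is the one at (353,220), on the right. Next I'll enlarge that area and measure.

```bash
python3 - <<'E'
from h import *
t=load('t1');s=load('s1')
a=cv2.resize(t['im'][130:250,265:425,::-1],None,fx=4,fy=4,interpolation=cv2.INTER_CUBIC)
b=cv2.resize(s['im'][170:260,255:395,::-1],None,fx=4,fy=4,interpolation=cv2.INTER_CUBIC)
cv2.imwrite('pics/c1.png',a);
# depth points
def knob(c,cx,cy,r=14):
    o,v=ray(c,[(x,y) for y in range(cy-r,cy+r+1) for x in range(cx-r,cx+r+1)])
    P=o+v*c['d'][cy-r:cy+r+1,cx-r:cx+r+1].reshape(-1,1)
    m=(P[:,2]>84)&(P[:,2]<100); Q=P[m]; (x,y),R=cv2.minEnclosingCircle(Q[:,:2].astype(np.float32))
    return Q.mean(0).round(1),(round(x,1),round(y,1),round(R,1)),m.sum()
print('R top',knob(t,353,220));print('L top',knob(t,301,208))
print('R side',knob(s,356,212,11));print('L side',knob(s,317,230,11))
for uv in [(363,177),(330,222),(309,160)]: print(uv,dep(t,[uv]).round(1))
E
```

```text
R top (array([ 537.6, -148.6,   91.4]), (538.1, -148.9, 26.8), np.int64(277))
L top (array([575.5,  -4.1,  91.4]), (576.0, -4.7, 26.7), np.int64(274))
R side (array([ 534.4, -144.3,   89.9]), (537.4, -147.5, 28.7), np.int64(164))
L side (array([571.8,   0.6,  90. ]), (573.9, -0.7, 27.7), np.int64(198))
(363, 177) [[ 646.1 -176.5  150.2]]
(330, 222) [[534.4 -86.   65.9]]
(309, 160) [[695.7 -31.7 151.6]]
```

View pics/c1.png

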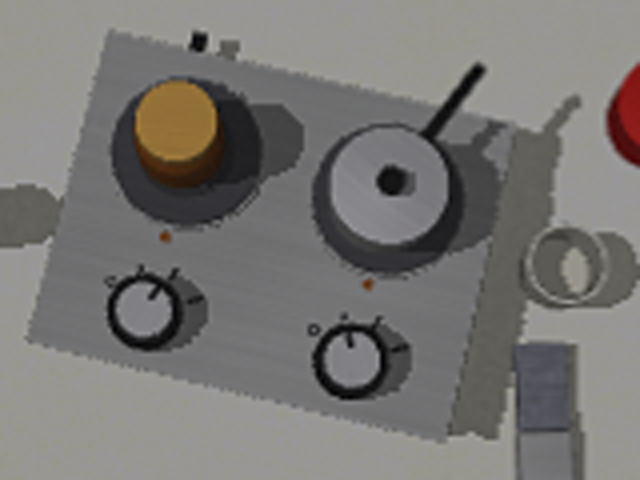

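The crop shows the right knob at (352,360) directly in front of the lidded steel pot at (395,185). Its pointer is on the second mark, so it sits at 0.7, and the left knob is at 1.4. The two views agree on the right axis to about 1.5 mm, near (537.8,-148.3), top 91. I'll use the fingers shut and put their side against the robot-facing side of the knob.

```bash
cat >> h.py <<'E'
from scipy.spatial.transform import Rotation as Ro
K=np.array([537.9,-148.3])
def rel(goal):  # goal xyz TCP -> shift in tool axes
    s=manip.get_state(); R=Ro.from_euler('xyz',s['eef_rot']); 
    print('tool xyz axes cols\n',R.as_matrix().round(3)); return R.inv().apply(np.array(goal)-s['eef_pos'])
E
python3 - <<'E'
from h import *
print(rel([485,-140,200]))
E
```

```text
tool xyz axes cols
 [[-0.001  0.898  0.439]
 [ 0.002  0.439 -0.898]
 [-1.    -0.    -0.002]]
[   9.55271004  374.25569985 -310.60970543]
```

Call:
apply_moves(commands="0.001 0.0408 -0.0328 0 0 0;0.001 0.0408 -0.0328 0 0 0;0.001 0.0408 -0.0328 0 0 0;0.001 0.0408 -0.0328 0 0 0;0.001 0.0408 -0.0328 0 0 0;0.001 0.0408 -0.0328 0 0 0;0.001 0.0408 -0.0328 0 0 0;0.001 0.0408 -0.0328 0 0 0;0.001 0.0408 -0.0328 0 0 0;0 0 0 8.7 0 0;0 0 0 8.7 0 0;0 0 0 8.7 0 0", grip=255, squeeze=20)

```text
t: 1.6
eef_pos: [485.4, -157.2, 200.6]
eef_rot: [-1.707, 1.57, 3.0]
ft_force: [-0.7, -1.0, -0.2]
width: 0.0
```

```bash
python3 - <<'E'
from h import *
snap('wrist','w1')
s=manip.get_state();print(s['t'],s['eef_pos'],s['ft_force'],s['width'],manip.tips_ahead,s['joints'])
print(rel([486,-157,88]))
w=load('w1')
print('knob proj in wrist',proj(w,[[*K,92]]))
E
```

```text
1.65 [ 485.37891836 -157.25561241  200.54681197] [ 0.01580373 -1.04621605 -0.28628465] 0.1685715729554048 14.0 [ 0.66549717  0.0485596  -0.41486809  1.79217266  0.02029362  1.30594274
 -1.33487715]
tool xyz axes cols
 [[-0.001  1.    -0.01 ]
 [ 0.    -0.01  -1.   ]
 [-1.    -0.001 -0.   ]]
[112.5462637    0.71922541  -0.23918021]
knob proj in wrist [[309.38730216 139.92602551]]
```

View pics/w1.png

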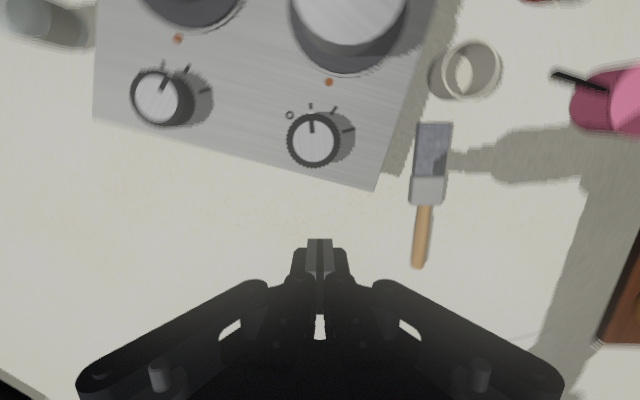

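The wrist view shows the right knob at (313,140), pointer up on the 0.7 mark. The shut fingertips are at about (320,245) and only about 18 mm wide, so I'll sweep along an arc about the knob axis rather than a straight rub. First I'll refine the axis with the wrist view.

```bash
python3 - <<'E'
from h import *
w=load('w1')
cy,cx,r=140,313,40
o,v=ray(w,[(x,y) for y in range(cy-r,cy+r+1) for x in range(cx-r,cx+r+1)])
P=o+v*w['d'][cy-r:cy+r+1,cx-r:cx+r+1].reshape(-1,1)
Q=P[(P[:,2]>86)&(P[:,2]<98)];print(len(Q),Q.mean(0),cv2.minEnclosingCircle(Q[:,:2].astype(np.float32)))
# fingertips
for u,vv in [(312,241),(320,241),(330,241),(308,250),(332,250),(320,260)]: print(u,vv,dep(w,[(u,vv)]).round(1))
E
```

```text
2314 [ 537.31025712 -150.82710287   92.58686616] ((536.27099609375, -150.7804718017578), 26.71900749206543)
312 241 [[ 497.2 -153.9  231. ]]
320 241 [[ 496.5 -158.1  229.6]]
330 241 [[ 496.7 -163.4  230.1]]
308 250 [[ 496.8 -152.2  240.6]]
332 250 [[ 496.4 -164.1  240. ]]
320 260 [[ 496.5 -158.1  250. ]]
```

Call:
apply_moves(commands="0.0375 0.0015 -0.0025 0 0 0;0.0375 0.0015 -0.0025 0 0 0;0.0375 0.0015 -0.0020 0 0 0;0 0 0 0 0 0;0 0 0 0 0 0")

```text
t: 2.28
eef_pos: [491.0, -150.8, 89.7]
eef_rot: [1.23, 1.569, -0.341]
ft_force: [0.6, -0.6, -0.5]
width: -0.2
```

Call:
apply_moves(commands="0 0.004 0 0 0 0;0 0.003 0 0 0 0;0 0 0 0 0 0")

```text
t: 2.65
eef_pos: [497.9, -150.6, 89.2]
eef_rot: [1.219, 1.57, -0.352]
ft_force: [0.3, 0.1, -0.1]
width: 0.2
```

Free up to here. Next I'll step in 1 mm at a time to find contact.

Call:
apply_moves(commands="0 0.001 0 0 0 0;0 0 0 0 0 0")

```text
t: 2.9
eef_pos: [498.2, -150.5, 88.5]
eef_rot: [-0.651, 1.571, -2.222]
ft_force: [0.4, -0.7, 0.5]
width: 0.4
```

Call:
apply_moves(commands="0 0.001 0 0 0 0;0 0 0 0 0 0")

```text
t: 3.15
eef_pos: [499.3, -150.5, 88.5]
eef_rot: [-0.801, 1.571, -2.373]
ft_force: [-0.0, 0.1, -0.5]
width: 0.1
```

Call:
apply_moves(commands="0 0.001 0 0 0 0;0 0 0 0 0 0")

```text
t: 3.4
eef_pos: [500.3, -150.5, 88.5]
eef_rot: [0.77, 1.571, -0.802]
ft_force: [0.1, 0.5, -0.3]
width: 0.1
```

Call:
apply_moves(commands="0 0.001 0 0 0 0;0 0 0 0 0 0")

```text
t: 3.65
eef_pos: [501.3, -150.5, 88.5]
eef_rot: [1.252, 1.571, -0.319]
ft_force: [0.5, 0.1, 0.0]
width: 0.2
```

Call:
apply_moves(commands="0 0.0007 0 0 0 0;0 0 0 0 0 0")

```text
t: 3.9
eef_pos: [502.0, -150.5, 88.5]
eef_rot: [-0.049, 1.571, -1.62]
ft_force: [0.7, 0.2, -0.4]
width: -0.2
```

Call:
apply_moves(commands="0 0.001 0 0 0 0;0 0 0 0 0 0")

```text
t: 4.15
eef_pos: [503.0, -150.5, 88.5]
eef_rot: [0.21, 1.571, -1.361]
ft_force: [-0.3, -0.1, -0.3]
width: 0.2
```

Call:
apply_moves(commands="0 0.0007 0 0 0 0;0 0 0 0 0 0")

```text
t: 4.4
eef_pos: [503.7, -150.5, 88.5]
eef_rot: [0.619, 1.571, -0.952]
ft_force: [0.1, -0.5, -0.4]
width: 0.1
```

Call:
apply_moves(commands="0 0.0007 0 0 0 0;0 0 0 0 0 0")

```text
t: 4.65
eef_pos: [504.4, -150.5, 88.5]
eef_rot: [0.644, 1.571, -0.927]
ft_force: [-0.2, -0.6, -0.0]
width: -0.0
```

Call:
apply_moves(commands="0 0.0007 0 0 0 0;0 0 0 0 0 0")

```text
t: 4.9
eef_pos: [505.1, -150.4, 88.5]
eef_rot: [-0.328, 1.571, -1.899]
ft_force: [0.9, -0.9, 0.2]
width: 0.1
```

Call:
apply_moves(commands="0 0.0007 0 0 0 0;0 0 0 0 0 0")

```text
t: 5.15
eef_pos: [505.8, -150.5, 88.5]
eef_rot: [0.557, 1.571, -1.015]
ft_force: [-0.1, 0.4, 0.4]
width: 0.6
```

```bash
python3 - <<'E'
from h import *
snap('wrist','w2');w=load('w2')
cv2.imwrite('pics/w2c.png',cv2.resize(w['im'][60:300,220:440,::-1],None,fx=2.4,fy=2.4))
s=manip.get_state();print(s['eef_pos'],s['ft_force'])
E
```

```text
[ 505.7540732  -150.47890705   88.50117723] [ 0.31719801  0.16331047 -1.29616291]
```

View pics/w2c.png

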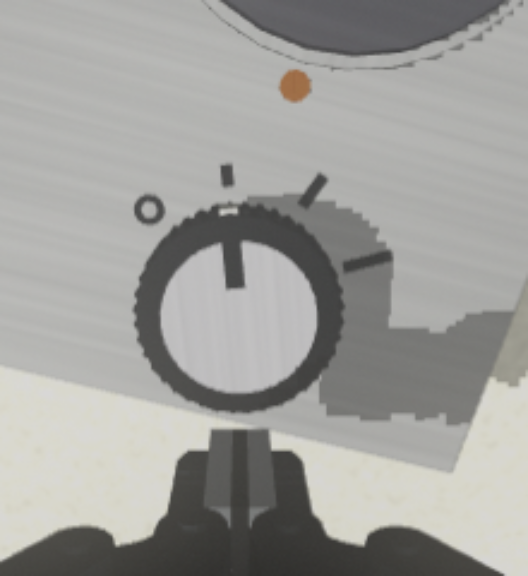

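The crop shows the knob at (238,312) with its pointer on the second mark. The fingertips at (240,430) are centred on it with a small gap still left, so I'll keep stepping in.

Call:
apply_moves(commands="0 0.0007 0 0 0 0;0 0 0 0 0 0")

```text
t: 5.45
eef_pos: [506.5, -150.5, 88.5]
eef_rot: [0.675, 1.571, -0.897]
ft_force: [0.8, -0.9, -0.4]
width: 0.2
```

Call:
apply_moves(commands="0 0.0007 0 0 0 0;0 0 0 0 0 0")

```text
t: 5.7
eef_pos: [507.2, -150.5, 88.5]
eef_rot: [-0.287, 1.571, -1.858]
ft_force: [-0.1, -0.3, -0.4]
width: 0.0
```

Call:
apply_moves(commands="0 0.0005 0 0 0 0;0 0 0 0 0 0")

```text
t: 5.95
eef_pos: [507.7, -150.5, 88.5]
eef_rot: [0.57, 1.571, -1.001]
ft_force: [0.3, -0.6, -0.2]
width: 0.2
```

Call:
apply_moves(commands="0 0.0007 0 0 0 0;0 0 0 0 0 0")

```text
t: 6.2
eef_pos: [508.4, -150.5, 88.5]
eef_rot: [0.456, 1.571, -1.116]
ft_force: [-0.4, 0.4, 0.1]
width: -0.2
```

Call:
apply_moves(commands="0 0.0007 0 0 0 0;0 0 0 0 0 0")

```text
t: 6.45
eef_pos: [509.1, -150.5, 88.5]
eef_rot: [0.815, 1.571, -0.757]
ft_force: [0.6, 0.4, 0.5]
width: 0.3
```

```bash
python3 - <<'E'
from h import *
snap('wrist','w3');w=load('w3')
for r in range(185,262,4):
  p=dep(w,[(319,r)]).round(1)[0]; q=dep(w,[(313,r)]).round(1)[0]; print(r,p,q)
print(manip.get_state()['eef_pos'],manip.get_state()['ft_force'])
E
```

```text
185 [ 544.3 -150.8   91.5] [ 544.6 -147.3   92.9]
189 [ 542.  -150.8   92.1] [ 542.2 -147.3   93. ]
193 [ 539.5 -150.8   92.1] [ 539.8 -147.2   93. ]
197 [ 537.2 -150.8   92.7] [ 537.3 -147.2   92.9]
201 [ 535.1 -150.8   94. ] [ 534.7 -147.2   92.7]
205 [ 532.  -150.8   92.1] [ 532.  -147.2   92.2]
209 [ 529.7 -150.8   92.9] [ 529.8 -147.2   93.2]
213 [ 527.1 -150.8   92.7] [ 526.8 -147.1   91.9]
217 [ 524.8 -150.8   93.5] [ 524.2 -147.1   92. ]
221 [ 521.8 -150.8   92.5] [ 521.9 -147.1   92.7]
225 [ 519.2 -150.8   92.6] [ 519.1 -147.1   92.5]
229 [ 516.7 -150.8   93.1] [ 516.3 -147.1   92. ]
233 [ 513.7 -150.8   92.1] [ 513.7 -147.    92.2]
237 [ 498.8 -150.7   65.2] [ 498.5 -146.3   64.6]
241 [ 520.  -150.8  117.2] [ 520.3 -147.7  117.9]
245 [ 520.4 -150.8  122.9] [ 520.3 -147.8  122.8]
249 [ 520.4 -150.9  127.4] [ 520.3 -147.9  127.3]
253 [ 519.7 -150.9  130.3] [ 520.4 -148.   131.7]
257 [ 521.  -150.9  136.8] [ 520.  -148.   134.9]
261 [ 520.3 -150.9  139.2] [ 520.1 -148.1  138.9]
[ 509.01412251 -150.46305308   88.47558274] [ 0.29128223 -0.52627066  0.40874388]
```

The force reading stays at zero although the nominal TCP overlaps the rim by about 8 mm. The wrist depth also puts the lowest visible finger at z≈115, above the knob, where tips_ahead predicts 74. I'll check this disagreement in the side view before going on.

```bash
python3 - <<'E'
from h import *
snap('side','s2');c=load('s2');w=load('w3')
print('wrist cam pos',-w['R'].T@w['t'].ravel())
p=manip.get_state()['eef_pos']
print('TCP px',proj(c,[p]),'tip px',proj(c,[p-[0,0,14]]),'tip+14',proj(c,[p+[0,0,28]]))
print('in wrist: TCP,tip front',proj(w,[p+[11,0,0],p+[11,0,-14],p+[11,0,28]]))
cv2.imwrite('pics/s2c.png',cv2.resize(c['im'][140:240,300:420,::-1],None,fx=6,fy=6,interpolation=cv2.INTER_CUBIC))
E
```

```text
wrist cam pos [ 583.45354986 -151.10569895  252.6555892 ]
TCP px [[363.78623611 212.76400021]] tip px [[363.33836391 216.33076803]] tip+14 [[364.70086539 205.46883539]]
in wrist: TCP,tip front [[318.48568806 221.36967122]
 [318.55977937 213.90553797]
 [318.29764897 240.32213021]]
```

View pics/s2c.png

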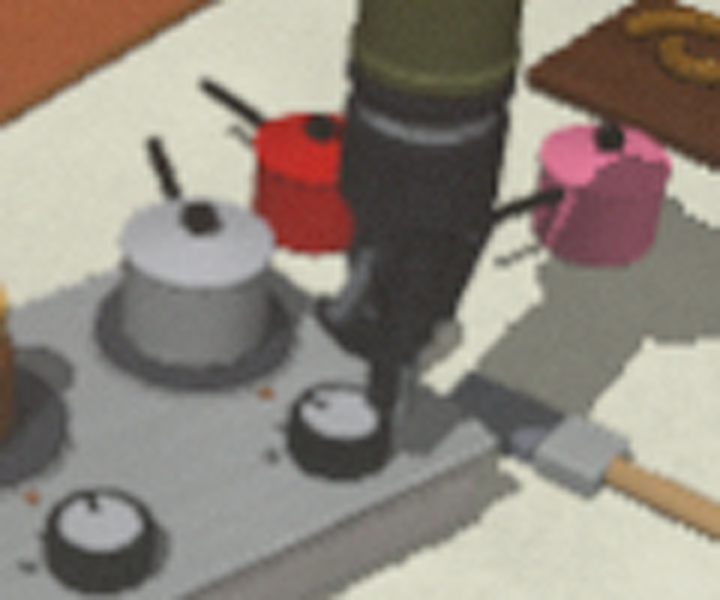

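The side view shows the fingers at crop (395,430), right next to the knob's near-right rim. I can't tell their height from it, so I'll check numerically with the side depth.

```bash
python3 - <<'E'
from h import *
c=load('s2')
for r in range(186,222,2):
  print(r,[tuple(dep(c,[(u,r)])[0].round(0).astype(int)) for u in (361,364,366,368,370)])
E
```

```text
186 [(np.int64(503), np.int64(-107), np.int64(213)), (np.int64(498), np.int64(-114), np.int64(212)), (np.int64(499), np.int64(-127), np.int64(205)), (np.int64(493), np.int64(-128), np.int64(207)), (np.int64(490), np.int64(-133), np.int64(205))]
188 [(np.int64(505), np.int64(-111), np.int64(203)), (np.int64(498), np.int64(-116), np.int64(204)), (np.int64(498), np.int64(-127), np.int64(198)), (np.int64(495), np.int64(-133), np.int64(196)), (np.int64(492), np.int64(-139), np.int64(194))]
190 [(np.int64(518), np.int64(-134), np.int64(178)), (np.int64(500), np.int64(-121), np.int64(193)), (np.int64(499), np.int64(-130), np.int64(189)), (np.int64(493), np.int64(-129), np.int64(193)), (np.int64(491), np.int64(-139), np.int64(188))]
192 [(np.int64(498), np.int64(-102), np.int64(198)), (np.int64(506), np.int64(-132), np.int64(177)), (np.int64(500), np.int64(-133), np.int64(180)), (np.int64(493), np.int64(-133), np.int64(183)), (np.int64(493), np.int64(-143), np.int64(178))]
194 [(np.int64(498), np.int64(-103), np.int64(191)), (np.int64(506), np.int64(-133), np.int64(170)), (np.int64(498), np.
[... 2573 characters left out ...]
, np.int64(-140), np.int64(81)), (np.int64(514), np.int64(-163), np.int64(66)), (np.int64(510), np.int64(-168), np.int64(65)), (np.int64(505), np.int64(-171), np.int64(65)), (np.int64(500), np.int64(-175), np.int64(65))]
218 [(np.int64(512), np.int64(-143), np.int64(71)), (np.int64(509), np.int64(-155), np.int64(65)), (np.int64(504), np.int64(-158), np.int64(66)), (np.int64(500), np.int64(-164), np.int64(64)), (np.int64(495), np.int64(-169), np.int64(64))]
220 [(np.int64(511), np.int64(-143), np.int64(64)), (np.int64(505), np.int64(-151), np.int64(62)), (np.int64(500), np.int64(-153), np.int64(63)), (np.int64(496), np.int64(-159), np.int64(62)), (np.int64(495), np.int64(-170), np.int64(55))]
```

Both cameras agree that the fingertips end at z≈112, which is 24 mm above the reported TCP rather than 14 mm below it. So tips_ahead is about 38 mm off, and the fingers are hovering above the knob. I'll back off to clear the rim, then lower by the measured amount.

Call:
apply_moves(commands="0 -0.008 0 0 0 0;0 -0.008 0 0 0 0;0 0 0 0 0 0;0.01 0 0 0 0 0;0.01 0 0 0 0 0;0.008 0 0 0 0 0;0.006 0 0 0 0 0;0 0 0 0 0 0")

```text
t: 7.55
eef_pos: [492.6, -150.3, 53.8]
eef_rot: [-1.971, 1.57, 2.741]
ft_force: [-0.1, 0.1, -0.3]
width: 0.4
```

```bash
python3 - <<'E'
from h import *
snap('wrist','w4');w=load('w4');snap('side','s4');c=load('s4')
for r in range(219,262,3): print(r,dep(w,[(313,r)]).round(1)[0],dep(w,[(325,r)]).round(1)[0])
p=manip.get_state()['eef_pos'];print(p)
# side: points near TCP column
vs,us=np.mgrid[195:225,350:380];o,v=ray(c,np.c_[us.ravel(),vs.ravel()]);P=o+v*c['d'][195:225,350:380].reshape(-1,1)
m=(abs(P[:,0]-p[0])<14)&(abs(P[:,1]-p[1])<14)&(P[:,2]>67);Q=P[m];print(len(Q),np.sort(Q[:,2])[:8].round(),Q[Q[:,2].argmin()])
E
```

```text
219 [ 520.  -147.8   93. ] [ 519.9 -153.6   92.9]
222 [ 518.1 -147.8   92.1] [ 518.8 -153.5   93.9]
225 [ 516.  -147.7   90.9] [ 516.5 -153.6   92. ]
228 [ 514.8 -147.8   91.8] [ 515.5 -153.6   93.3]
231 [ 513.6 -147.8   92.6] [ 514.1 -153.6   93.7]
234 [ 500.3 -147.1   66.1] [ 511.4 -153.6   91.3]
237 [ 498.7 -147.1   66.8] [ 497.9 -154.2   65. ]
240 [ 503.9 -147.5   82. ] [ 503.9 -153.8   82. ]
243 [ 504.  -147.5   86. ] [ 503.3 -153.8   84.4]
246 [ 504.2 -147.6   89.9] [ 503.3 -153.7   87.9]
249 [ 503.8 -147.7   92.4] [ 503.9 -153.7   92.5]
252 [ 503.4 -147.7   94.8] [ 504.  -153.6   96. ]
255 [ 503.8 -147.8   98.7] [ 504.1 -153.5   99.1]
258 [ 504.3 -147.9  102.4] [ 503.7 -153.5  101.4]
261 [ 503.9 -148.   104.5] [ 503.3 -153.5  103.4]
[ 493.1786901  -150.48127462   54.58868753]
75 [67. 73. 75. 75. 76. 77. 77. 78.] [ 507.09256351 -147.11540043   67.1000113 ]
```

The tips are now at about z 78, below the knob top. Finger front is at x 504 and the rim at 512. Approaching.

Call:
apply_moves(commands="0.002 0.003 0 0 0 0;0 0.003 0 0 0 0;0 0 0 0 0 0")

```text
t: 8.02
eef_pos: [499.4, -150.4, 52.6]
eef_rot: [1.354, 1.57, -0.217]
ft_force: [-0.3, 0.8, 0.3]
width: 0.1
```

Call:
apply_moves(commands="0 0.001 0 0 0 0;0 0 0 0 0 0")

```text
t: 8.28
eef_pos: [499.7, -150.5, 52.5]
eef_rot: [-1.475, 1.57, -3.047]
ft_force: [-1.2, 1.1, 2.2]
width: -0.1
```

Call:
apply_moves(commands="0 0.0008 0 0 0 0;0 0 0 0 0 0")

```text
t: 8.52
eef_pos: [499.6, -150.6, 52.4]
eef_rot: [-1.566, 1.568, -3.138]
ft_force: [-5.2, 0.1, 3.4]
width: 0.2
```

Contact found at TCP x≈499.6 with 5 N. A little more push, then the first part of the arc.

Call:
apply_moves(commands="0 0.0006 0 0 0 0;0 0 0 0 0 0")

```text
t: 8.78
eef_pos: [499.7, -150.5, 52.3]
eef_rot: [-1.589, 1.567, 3.122]
ft_force: [-7.4, 0.3, 5.5]
width: -0.2
```

Call:
apply_moves(commands="0 0.0003 -0.0044 7 0 0;0 0 0 0 0 0")

```text
t: 9.02
eef_pos: [499.8, -146.6, 52.3]
eef_rot: [-1.27, 1.567, -2.965]
ft_force: [-6.9, -0.6, 4.9]
width: -0.1
```

Call:
apply_moves(commands="0 0.0004 -0.0044 7 0 0;0 0 0 0 0 0")

```text
t: 9.28
eef_pos: [500.7, -141.5, 52.2]
eef_rot: [-1.373, 1.567, 3.093]
ft_force: [-7.2, 0.8, 5.0]
width: -0.2
```

Call:
apply_moves(commands="0 0.0003 -0.0044 7 0 0;0 0 0 0 0 0")

```text
t: 9.52
eef_pos: [502.3, -136.4, 52.2]
eef_rot: [-1.54, 1.567, 2.805]
ft_force: [-6.5, 1.9, 5.3]
width: -0.4
```

```bash
python3 - <<'E'
from h import *
snap('wrist','w5');w=load('w5')
K=[537,-150.8,92]
u=proj(w,[K])[0];print(u,proj(w,[[K[0]+22*np.cos(a),K[1]+22*np.sin(a),92] for a in (-.257+.35,-.257-.35)]))
s=manip.get_state();print(s['ft_force'],s['eef_pos'])
# polar unwrap metal top on plane z=92
a=np.arange(-np.pi,np.pi,.02);g=cv2.cvtColor(w['im'],cv2.COLOR_RGB2GRAY)
pr=sum(g[tuple(proj(w,[[K[0]+r*np.cos(x),K[1]+r*np.sin(x),92] for x in a]).round().astype(int).T[::-1])].astype(float) for r in (10,13,15))
print('dark dir',a[np.argsort(pr)[:12]].round(2), 'start',.093,'goal',-.607)
cv2.imwrite('pics/w5c.png',cv2.resize(w['im'][80:300,200:440,::-1],None,fx=2.4,fy=2.4))
E
```

```text
[320.45337781 199.70716354] [[298.5435689  157.28366644]
 [332.32245492 153.54736077]]
[-6.01519728  2.22090353  5.48902175] [ 502.34174173 -136.36121311   52.18135879]
dark dir [-0.28 -0.3  -0.4  -0.42 -0.38 -0.32 -0.34 -0.36 -0.22 -0.2  -0.26 -0.24] start 0.093 goal -0.607
```

The pointer has turned 0.40 rad with 21° of sweep, so it isn't slipping. Two more rows bring it to about 0.65, then I retract.

Call:
apply_moves(commands="0 0.0004 -0.0044 7 0 0;0 0.0003 -0.0044 7 0 0;0 0 0 0 0 0")

```text
t: 9.95
eef_pos: [507.6, -127.4, 52.2]
eef_rot: [-1.818, 1.568, 2.283]
ft_force: [-5.1, 4.5, 3.3]
width: 0.0
```

```bash
cat >> h.py <<'E'
def ptr(f):
    snap('wrist',f);w=load(f);K=[537,-150.8,92];a=np.arange(-np.pi,np.pi,.02);g=cv2.cvtColor(w['im'],cv2.COLOR_RGB2GRAY)
    pr=sum(g[tuple(proj(w,[[K[0]+r*np.cos(x),K[1]+r*np.sin(x),92] for x in a]).round().astype(int).T[::-1])].astype(float) for r in (10,13,15))
    print('dark dir',a[np.argsort(pr)[:12]].round(2),manip.get_state()['ft_force'])
E
python3 -c "
from h import *
ptr('w6')"
```

```text
dark dir [-0.7  -0.72 -0.66 -0.68 -0.52 -0.6  -0.54 -0.64 -0.5  -0.48 -0.56 -0.62] [-4.61486308  4.4045106   3.53376599]
```

The pointer is at about -0.60 and the goal is -0.607. Retracting straight out, then up.

Call:
apply_moves(commands="0 -0.005 0 0 0 0;0 -0.012 0 0 0 0;0 -0.015 0 0 0 0;-0.04 0 0 0 0 0;-0.05 0 0 0 0 0;-0.05 0 0 0 0 0;0 0 0 0 0 0;0 0 0 0 0 0")

```text
t: 11.0
eef_pos: [481.3, -111.2, 192.1]
eef_rot: [-0.097, 1.57, -2.279]
ft_force: [-1.0, -0.1, -0.1]
width: 0.2
```

```bash
python3 - <<'E'
from h import *
snap('wrist','w7');snap('top','t7')
a=cv2.resize(load('w7')['im'][:,:,::-1],(560,350));t=cv2.resize(load('t7')['im'][130:250,265:425,::-1],(333,250),interpolation=cv2.INTER_CUBIC)
o=np.zeros((600,560,3),np.uint8);o[:350]=a;o[350:,:333]=t;cv2.imwrite('pics/f.png',o)
t0,t1=load('t1')['im'],load('t7')['im'];d=(np.abs(t0.astype(int)-t1).max(2)>60)[130:250,230:500];print('changed px',d.sum())
s=manip.get_state();print(s['t'],s['eef_pos'],s['ft_force'])
E
```

```text
changed px 2587
11.1 [ 480.84299111 -111.16238953  190.95661048] [-0.56562935 -0.31361092  0.12209188]
```

View pics/f.png

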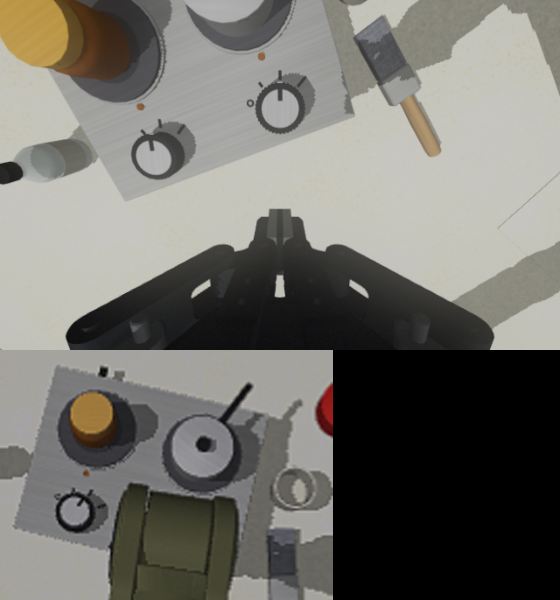

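The wrist view shows the right knob at (280,107) with its pointer on the third mark. The pot, jar and brush are in place. Before handing in, I'll check numerically that the left knob, jar, pot and cup are unchanged.

```bash
python3 - <<'E'
from h import *
a,b=load('t1')['im'].astype(int),load('t7')['im'].astype(int)
for n,(x,y,r) in dict(left=(301,208,10),jar=(309,162,14),pot=(363,177,16),cup=(407,197,10),varnish=(254,184,10),brush=(401,232,8)).items():
  print(n,np.abs(a-b)[y-r:y+r+1,x-r:x+r+1].mean().round(1))
ptr('w8')
manip.hand_in();print(manip.get_state()['t'])
E
```

```text
left 7.0
jar 6.3
pot 8.1
cup 8.8
varnish 8.3
brush 26.0
dark dir [-0.58 -0.62 -0.6  -0.54 -0.64 -0.68 -0.52 -0.66 -0.56 -0.7  -0.5  -0.72] [ 0.03040962  0.40732015 -0.29764851]
the job is handed in; nothing more can be done
the job is handed in; nothing more can be done
```

I turned the right knob, the one in front of the lidded steel pot, one click clockwise from 0.7 to 1.4, and handed the job in at about 11 s. I used the side of the shut fingertips, pressing inward with about 7 N and sweeping along an arc round the knob.

**Final checks:**
- **Right knob:** after release the pointer stands at about -0.61 rad in the world frame, where -0.607 is expected for 1.4. It lines up with the third mark.
- **Left knob, pot, jar, cup and varnish:** the before and after top views match to within roughly image noise, about 6–9 grey levels.
- **Brush:** this check was not clean. It differed by 26 levels, probably because of the arm and its shadow in that view. It looks in place in the wrist view, and the arm never went near it.
- **Robot:** it is clear of everything, with only noise on the force reading.

**Disagreement found:** both cameras put the fingertips about 24 mm behind the reported TCP, while `tips_ahead` says 14 mm ahead of it. The first approach therefore passed above the knob without touching it. I lowered the hand by the measured amount and found contact from there.

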